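Set the air valve two turns open and hold it

TASK

Set the compressed-air valve on the workshop bench: turn its handwheel clockwise (seen from above) until it stops, fully closed, then back it off exactly two full turns counter-clockwise. Finish while gripping the wooden crank handle of the wheel and holding it still there; do not let go. Leave the glue bottle, the mallet and the wood offcut where they are.

Things in the scene. Friction and masses are not known exactly. Their poses are not given: they have to be found in the camera images.
- wheel (a joint): rotation of the valve's handwheel about its vertical stem, rad: 0 = closed against a hard stop, growing counter-clockwise seen from above (opening); range 0 to 25.1 (four turns), starting between about half a turn and one and a half turns open. It stays where it is left; friction about 0.12 N m, i.e. 2 N at the handle. The wheel does not rise or sink as it turns.
- wheel_centre (a point): point on the vertical stem axis at the height of the rim's centre line, 126 mm above the bench. The dark steel wheel has a round rim of 58 mm radius (centre line) made of 13 mm bar, three spokes, and a hub that ends 15 mm above this point. Below it is a brass valve body on a 110 x 300 mm steel base plate with a level pipe and a small blank gauge, all fixed to the bench, everything but the 14 mm stem lower than 110 mm; the place and yaw of the whole valve vary.
- handle: wooden crank handle of the wheel: an upright cylinder 22 mm in diameter and 46 mm long, standing on the rim 58 mm from the stem axis; its lower end is 138 mm above the bench (6 mm above the rim), its top 184 mm. Origin: centre of its lower end. It spins freely about its own vertical axis, so a hand can lead it round the stem axis without turning. Its direction from the stem axis turns with the wheel.
- handle_mid (a point): middle of the handle's length on its axis, 161 mm above the bench: the point to grip
- glue: bystander: upright glue bottle, 60 mm in diameter, 120 mm tall; origin at the centre of its underside
- mallet: bystander: wooden mallet lying flat, head 75 x 120 x 60 mm, a handle 24 mm wide out to 230 mm along its -x; origin at the centre of the head's underside
- offcut: bystander: wood offcut 70 x 160 x 35 mm; origin at the centre of its underside

How it is judged:
On the way:
1. the wheel is turned clockwise to its stop (within 0.08 rad of closed) (value of joint wheel below 0.08 rad), for 0.2 s.
At the end, for the whole second after the job is handed in: The wheel stands two full turns open from its stop (12.57 rad, within 0.2 rad), still (below 0.1 rad/s), and the gripper holds the handle: the fingers press on it with more than 2 N and it is between the finger pads (grasp point within 30 mm of the handle's middle) (value of joint wheel between 12.366 and 12.766 rad and velocity of joint wheel between -0.1 and 0.1 rad/s and contact force between the fingers and handle above 2 N and distance between the grasp point and handle_mid below 0.03 m); the arm keeps its last pose, push and grip.
It fails at once if the glue bottle is shoved or tipped (distance of glue from where it was at the start of the episode above 0.02 m or angle between glue's own z axis and vertical above 0.3 rad).
It fails at once if the mallet is shoved (distance of mallet from where it was at the start of the episode above 0.02 m).
It fails at once if the offcut is shoved (distance of offcut from where it was at the start of the episode above 0.02 m).
It also fails if it takes over 72 s, if anything falls off the work surface, if the arm or the gripper's body presses on something with over 40 N, if the wrist force passes 120 N, or if a joint passes its speed limit or range.

ROBOT

A 6-joint arm with a two-finger parallel gripper is mounted at the origin on the work surface. World frame = base frame: x ahead of the robot, y to its left, z up, the work surface at z = 0. Lengths are in m, angles in rad, forces in N, time in s.
With the tool pointing down it reaches from about 0.35 to 0.925 m from the base axis. Payload 6.4 kg.
Tool frame: the origin (TCP) lies on the centre line of the jaws, within the pads' length; the fingertips stand 22 mm ahead of it and the grasp point (between the pads) lies 3 mm ahead of it; x points along the fingers, z is the direction in which the jaws open and shut, and the axes are right-handed (so a half turn about x gives the same grasp; the last joint's range is limited). The gripper opens to 94 mm and grips with 3 to 60 N. Pads are 16 mm wide; open, the fingers measure 119 mm over their backs; the gripper's body (75 mm by 177 mm) begins 78 mm behind the grasp point.
Start: joints at [1.108, 0.245, 1.558, -0, 1.339, -0.174], TCP at [0.185, 0.623, 0.227] pointing down, gripper open.
Joint ranges: [-3.13, 3.13], [-1.02, 2.26], [0.13, 2.54], [-0.95, 4.09], [0.21, 2.88], [-2.74, 2.74]. Speed limits (rad/s): [2.57, 2.57, 3.14, 3.14, 3.14, 3.14].

INTERFACE

Orientations are given as a unit quaternion [x, y, z, w].
In Python, from cell import * gives the robot as it stands. The module is installed in compiled form; this text tells all that it offers.
- The arm moves only by the tool apply_moves, never from a script. Its argument "targets" is a list of rows, each a list of 3 entries, a list of its own where there are three numbers: the shift along the tool's x, y, z in cm, then the turn about the tool's x in rad, then the closure, from 0 (fully open) to 1 (shut). A call has 1 to 8 rows; each row shifts and turns the commanded pose from where the row before left it, along the tool's axes as they then stand; what a row does not reach is not made up. A row lasts 1/10 s, in which the tool goes at most 50 mm and 8.59 degrees, less where a joint would pass 70% of its speed; a pose out of reach is approached as far as the arm can. A call with a gripper value outside its range is refused whole. The fingers move at their own pace and stop on an object; "newtons" is the grip in N (left out, the last holds). Time passes only in rows, so rows that do not move let the fingers close. It gives the time, the measured TCP pose, the force and the opening at its end, in the units of the state.
- get_state(): the state, without advancing time (a new reading comes with each control period).
- camera(name): name is "scene" or "top" or "wrist"; returns a dict with "pixels" (400x640x3 uint8, red, green, blue), "fovy" (degrees; the focal length in pixels is half the picture's height over the tangent of half this angle, whatever the lens; pixels are square), "cx", "cy" (the principal point, pixels), "R" (3x3) and "t" (3): a world point X has camera coordinates R X + t. Camera axes: x right, y down, z forward; pixel columns grow to the right and rows downward; lengths in m; the calibration is good to about 2 mm. A picture is of the moment at which its call begins. There is no depth.
- hand_in(): hands the job in, once; it reports no verdict.
Trained networks look in a picture, given as the dict that the camera call returned (one of the last four; its "shot" number tells which), for a name from the list of things; names that differ only in an ending like _2 or _b are one class to them, and where a whole thing is asked for, a point or a joint stands for the part that bears it (a point fixed in the world has none). Each returns a list of dicts, best first, with "p" (0 to 1); they miss things now and then, are a little off and sometimes report something else, mostly with a low value. They report only what shows in the picture. A call takes as long as a camera call.
- recognise(picture, name): "box" ([left, top, right, bottom] in pixels, round what is visible of it).
- cut_out(picture, name): "pixels" (400x640 bool, what is visible of it) and "box" ([left, top, right, bottom] in pixels, round what is visible of it).
The state is a dict: "clock": time; "joints": joint angles; "joint_vel": joint speeds; "effort": joint torques, N m; "position": TCP position; "tcp_rot": TCP orientation; "wrist_force": force on the tool from outside, world axes, zero at the start; "ft_torque": the same for the moment, N m; "grip_width": finger opening in m.
Only numpy, scipy, OpenCV 4.12 (cv2) and the standard library are available. Lean on these libraries where they do the work, as an engineer would, in place of code of your own. Each camera call takes 0.05 s, during which the arm holds its last target.

## Working session

There is one attempt and no reset: what is moved stays moved. The work goes in short steps, Python scripts to look and compute and a tool call to move; the robot and the scene stay as the last step left them, time stands still between calls to the robot, and variables do not carry over. Pictures are saved under pics/ and viewed, and the job is handed in when it is done.

Besides the shell and the picture viewer there is one more tool, called after ">>>" as name([rows], argument=value, ...), one row to a line, values as JSON. apply_moves: Moves the arm, as the interface text tells. Its arguments: {"type":"object","properties":{"targets":{"type":"array"},"newtons":{"type":"number"}},"required":["targets"]}

```bash
mkdir -p pics; cat > h.py <<'E'
from cell import *
import numpy as np, cv2
def save(p,n): cv2.imwrite('pics/'+n, cv2.cvtColor(p["pixels"],cv2.COLOR_RGB2BGR))
def ray(p,u,v):
    f=200/np.tan(np.radians(p["fovy"])/2)
    R=np.array(p["R"]);t=np.array(p["t"])
    d=R.T@np.array([(u-p["cx"])/f,(v-p["cy"])/f,1]); return -R.T@t,d
def atz(p,u,v,z):
    o,d=ray(p,u,v); return o+d*(z-o[2])/d[2]
def proj(p,X):
    f=200/np.tan(np.radians(p["fovy"])/2)
    c=np.array(p["R"])@np.array(X)+np.array(p["t"]); return f*c[0]/c[2]+p["cx"],f*c[1]/c[2]+p["cy"]
E
python3 - <<'E'
from h import *
s=get_state(); print(s)
for n in ["scene","top","wrist"]:
    p=camera(n); save(p,n+"0.png"); print(n,p["fovy"],p["cx"],p["cy"],-np.array(p["R"]).T@np.array(p["t"]))
    for k in ["wheel","handle","glue","mallet","offcut"]:
        print(k,[(np.round(r["box"]),round(r["p"],2)) for r in recognise(p,k)[:2]])
E
```

```text
{'clock': 0.0, 'joints': array([ 1.10788079e+00,  2.45771502e-01,  1.55899201e+00,  1.85101982e-07,
        1.33873347e+00, -1.74062261e-01]), 'joint_vel': array([-0.00051782,  0.00073184, -0.00068444, -0.0011601 ,  0.00013824,
        0.00170106]), 'effort': array([-3.53018722e-04, -4.15824509e+01, -3.14611781e+01,  6.84640207e-02,
        3.30297137e-02, -1.48174763e-04]), 'position': array([0.18487085, 0.62256999, 0.2263844 ]), 'tcp_rot': array([-0.42313457,  0.56735782,  0.42252856,  0.56615534]), 'wrist_force': array([ 0.39279432, -0.15201111, -0.16203349]), 'ft_torque': array([-0.04316992,  0.04439968, -0.00653516]), 'grip_width': 0.09418403672303856}
scene 57.15028363411418 315.8204431885606 203.41945180839912 [ 0.90135406 -0.39511482  0.69045849]
wheel [(array([215., 178., 282., 257.]), 0.61)]
handle [(array([241., 179., 261., 200.]), 0.62)]
glue []
mallet [(array([ 53., 294., 177., 398.]), 0.96)]
offcut [(array([220., 288., 314., 374.]), 0.95)]
top 43.97100714184147 313.61641139004905 198.90593327159482 [ 0.53674564 -0.02512012  1.31660074]
wheel [(array([342., 189., 394., 240.]), 0.6), (array([458., 190., 514., 294.]), 0.52)]
handle [(array([346., 222., 357., 237.]), 0.43)]
glue [(array([324., 151., 351., 175.]), 0.76)]
mallet [(array([371., 144., 433., 176.]), 0.72), (array([459., 190., 515., 295.]), 0.62)]
offcut [(array([460., 191., 511., 295.]), 0.65), (array([369., 145., 433., 175.]), 0.56)]
wrist 60.71811096772217 310.396878331064 198.7454087317746 [0.11935469 0.64257791 0.38426904]
wheel []
handle []
glue []
mallet []
offcut []
```

View pics/top0.png

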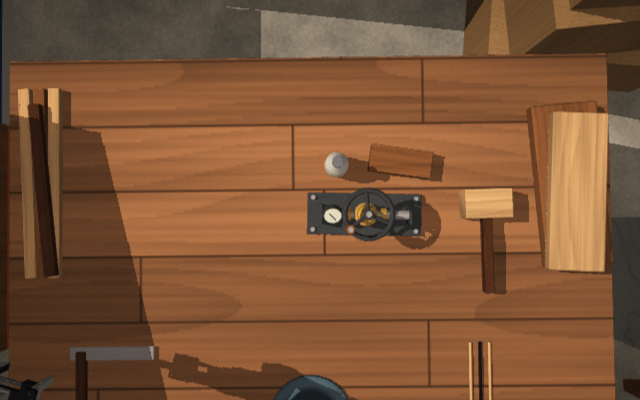

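View pics/scene0.png

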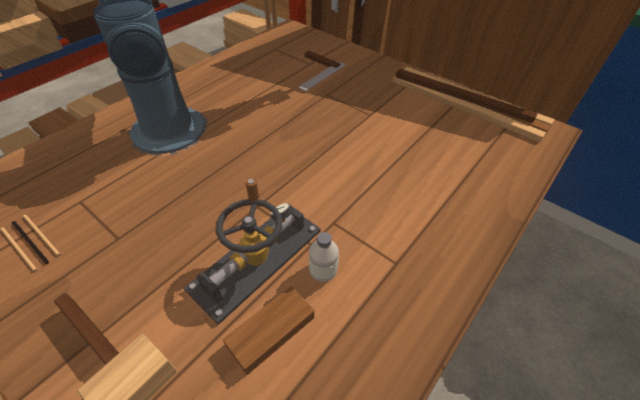

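The top view shows the wheel centre at about (369,214) and the handle at (350,230). The scene view shows the handle at (252,188) and the wheel at about (249,225). The mallet detection in the top view is confused with the offcut, but which is which is clear by eye.

```bash
python3 - <<'E'
from h import *
P={}
for n in ["top","scene"]:
    p=camera(n);P[n]=p
    for k in ["wheel","handle"]:
        for r in cut_out(p,k)[:1]:
            m=r["pixels"]; ys,xs=np.nonzero(m); print(n,k,r["p"],np.round(r["box"]),xs.mean(),ys.mean(),m.sum())
            if k=="wheel":
                c=max(cv2.findContours(m.astype(np.uint8),0,2)[0],key=len)
                print(cv2.fitEllipse(cv2.convexHull(c)))
    im=cv2.cvtColor(p["pixels"],cv2.COLOR_RGB2BGR)
    x,y=(290,130) if n=="top" else (170,150)
    cv2.imwrite(f'pics/{n}_z.png',cv2.resize(im[y:y+140,x:x+180],None,fx=4,fy=4,interpolation=cv2.INTER_CUBIC))
p=P["top"]
print("c top",atz(p,368.5,214.5,.126), "glue",atz(p,337,164,.1),"offcut",atz(p,402,160,.03))
p=P["scene"]
print("c scene",atz(p,249,225.5,.126), "handle top",atz(p,251,181,.184),"glue",atz(p,324,240,.12))
E
```

```text
top wheel 0.57 [339. 188. 397. 242.] 368.2509259259259 214.52407407407406 1080
((367.9862060546875, 214.03683471679688), (52.13829803466797, 53.85157012939453), 55.31882858276367)
top handle 0.38 [346. 221. 356. 233.] 349.63953488372096 228.19767441860466 86
scene wheel 0.68 [216. 177. 279. 256.] 248.3125 221.54296875 1792
((248.59642028808594, 217.15286254882812), (64.120849609375, 76.03658294677734), 19.29926109313965)
scene handle 0.79 [243. 176. 259. 200.] 251.60887096774192 188.96774193548387 248
c top [ 0.5262954 -0.1464085  0.126    ] glue [ 0.65102969 -0.07328445  0.1       ] offcut [ 0.66610214 -0.24502945  0.03      ]
c scene [ 0.5299317  -0.15034902  0.126     ] handle top [ 0.49295197 -0.09954862  0.184     ] glue [ 0.65903819 -0.08042028  0.12      ]
```

```bash
ls pics
```

```text
scene0.png
scene_z.png
top0.png
top_z.png
wrist0.png
```

View pics/top_z.png

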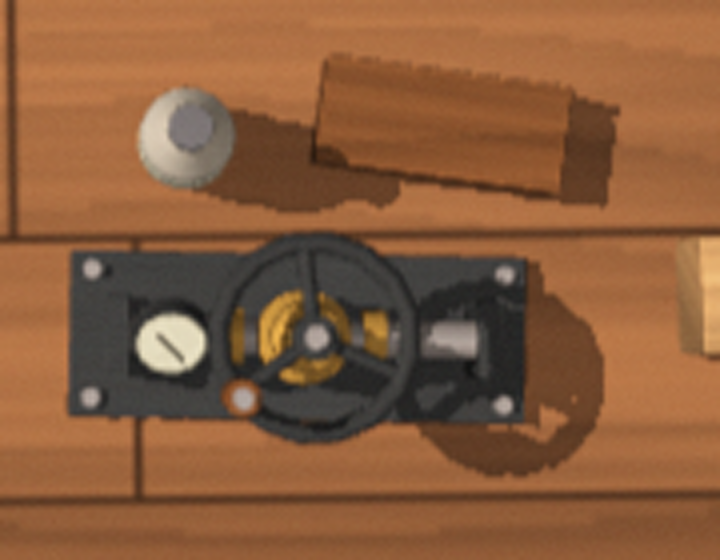

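View pics/scene_z.png

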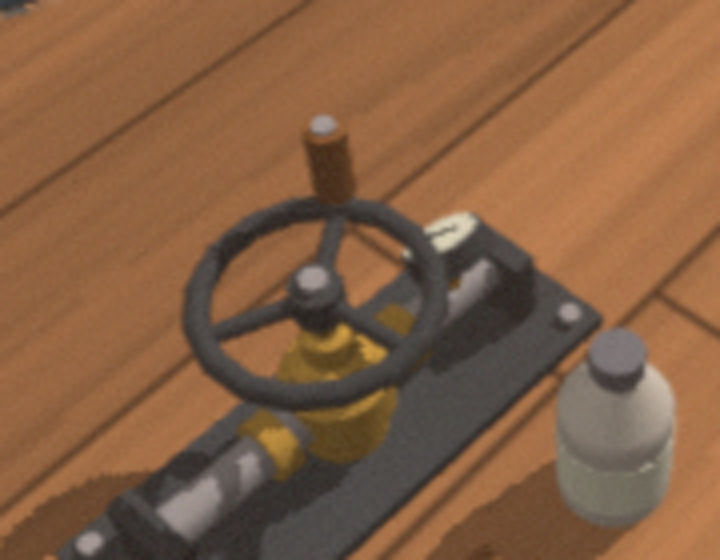

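```bash
python3 - <<'E'
from h import *
from scipy.spatial.transform import Rotation as Ro
s=get_state(); print(Ro.from_quat(s["tcp_rot"]).as_matrix().round(4))
T=camera("top");S=camera("scene")
print("c",atz(T,368.9,214.3,.126),atz(S,248.9,225.5,.126),"hub",atz(T,369,214.5,.141),atz(S,248,220,.141))
print("h",atz(T,350.75,229.5,.184),atz(S,250.5,181.25,.184))
E
```

```text
[[ 0.     -0.9586  0.2848]
 [ 0.      0.2848  0.9586]
 [-1.     -0.      0.    ]]
c [ 0.52676511 -0.14737392  0.126     ] [ 0.52978471 -0.15047272  0.126     ] hub [ 0.52641466 -0.14606418  0.141     ] [ 0.52879947 -0.14907924  0.141     ]
h [ 0.49301366 -0.0995793   0.184     ] [ 0.49270564 -0.10062329  0.184     ]
```

>>> apply_moves([
  [[0,0,0],-0.144,0],
  [[0,0,0],-0.144,0],
  [[0,-1.7,-4],0,0],
  [[0,-1.7,-4],0,0],
  [[0,-1.7,-4],0,0],
  [[0,-1.7,-4],0,0],
  [[0,-1.7,-4],0,0],
  [[0,-1.7,-4],0,0],
])

```text
clock: 2.1
position: [0.2873, 0.3815, 0.2276]
tcp_rot: [-0.5, 0.5, 0.5, 0.5]
wrist_force: [0.3, -0.2, 0.3]
grip_width: 0.0941
```

>>> apply_moves([
  [[0,-1.7,-4],0,0],
  [[0,-1.7,-4],0,0],
  [[0,-1.7,-4],0,0],
  [[0,-1.7,-4],0,0],
  [[0,-1.7,-4],0,0],
  [[0,-1.7,-4],0,0],
  [[0,-1.7,-4],0,0],
  [[0,0,0],0,0],
])

```text
clock: 2.9
position: [0.4072, 0.0993, 0.228]
tcp_rot: [-0.499, 0.502, 0.497, 0.502]
wrist_force: [-0.6, 0.1, -0.6]
grip_width: 0.0937
```

>>> apply_moves([
  [[0,-1.7,-4],0,0],
  [[0,-1.7,-4],0,0],
  [[0,-1.7,-4],0,0],
  [[0,-1.7,-4],0,0],
  [[0,-1.8,-4],0,0],
  [[0,0,0],0,0],
  [[0,0,0],0,0],
])

```text
clock: 3.6
position: [0.4916, -0.0968, 0.2272]
tcp_rot: [-0.499, 0.5, 0.5, 0.5]
wrist_force: [0.1, 1.0, 0.9]
grip_width: 0.0942
```

```bash
python3 - <<'E'
from h import *
s=get_state(); print(s["position"],s["joints"].round(2))
p=camera("wrist"); save(p,"wrist1.png")
print([(r["box"],r["p"]) for r in recognise(p,"handle")], proj(p,[.493,-.1,.184]), proj(p,[.528,-.1485,.141]), proj(p,s["position"]))
p=camera("scene"); save(p,"scene1.png")
E
```

```text
[ 0.49157567 -0.09684802  0.22720438] [-0.42 -0.11  1.93  0.    1.32 -1.99]
[([288.4, 199.4, 322.0, 251.3], 0.64)] (np.float64(306.42861669593316), np.float64(230.6749517238896)) (np.float64(243.95019107452646), np.float64(255.57404866477395)) (np.float64(311.7755961977201), np.float64(256.9186667041861))
```

View pics/wrist1.png

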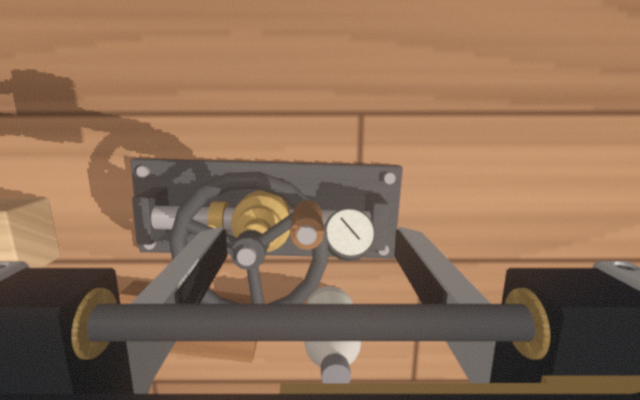

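View pics/scene1.png

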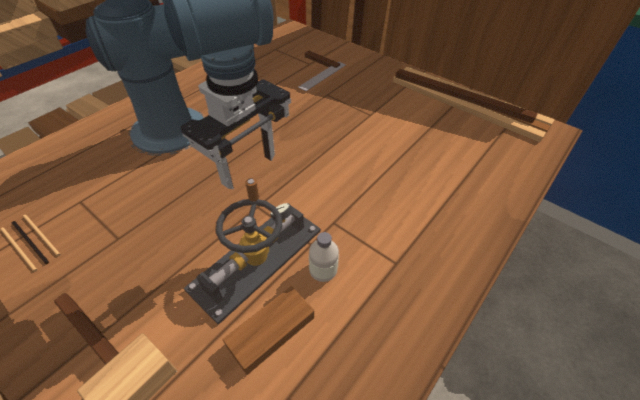

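The wrist view shows the handle top at (307,235) and the hub at (247,255). That is 3–4 px from the projected positions, about 2 mm. I corrected for this: handle at about (.495,-.100), centre at about (.528,-.147).

>>> apply_moves([
  [[2,-0.3,-0.3],0,0],
  [[2,0,0],0,0],
  [[1.9,0,0],0,0],
  [[0,0,0],0,0.5],
  [[0,0,0],0,1],
  [[0,0,0],0,1],
  [[0,0,0],0,1],
  [[0,0,0],0,1],
], newtons=25)

```text
clock: 4.55
position: [0.495, -0.1003, 0.1694]
tcp_rot: [-0.5, 0.5, 0.499, 0.5]
wrist_force: [-0.0, 0.3, 0.0]
grip_width: 0.0575
```

```bash
python3 - <<'E'
from h import *
s=get_state(); print(s["position"],s["wrist_force"],s["grip_width"])
p=camera("wrist"); save(p,"wrist2.png")
E
```

```text
[ 0.49498843 -0.10027807  0.16937643] [-0.02489958  0.28285176  0.04839463] 0.057524553328409764
```

View pics/wrist2.png

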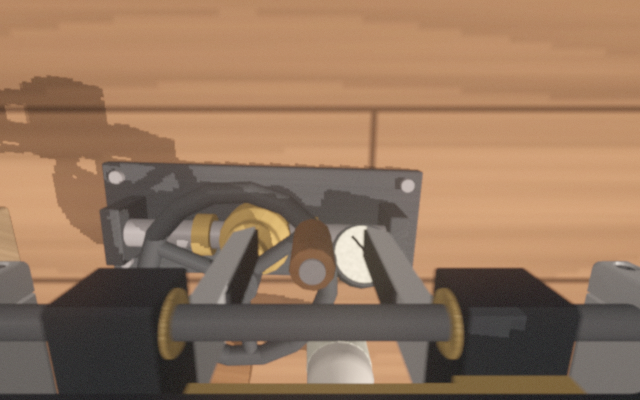

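The handle top is at (313,272), centred between the still-closing fingers at columns 250 and 380. I'll keep closing.

>>> apply_moves([
  [[0,0,0],0,1],
  [[0,0,0],0,1],
  [[0,0,0],0,1],
  [[0,0,0],0,1],
  [[0,0,0],0,1],
  [[0,0,0],0,1],
], newtons=25)

```text
clock: 5.2
position: [0.4944, -0.0999, 0.1684]
tcp_rot: [-0.5, 0.5, 0.5, 0.5]
wrist_force: [-1.5, 2.0, 1.5]
grip_width: 0.0212
```

```bash
cat > arc.py <<'E'
import sys
from h import *
# centre cx cy, step rad (neg = cw), n
cx,cy,st,n=map(float,sys.argv[1:5]); C=np.array([cx,cy])
s=get_state(); P=s["position"][:2]; r=P-C; a=np.arctan2(r[1],r[0]); print("ang",a,"rad",np.hypot(*r),s["wrist_force"].round(1),s["grip_width"])
prev=P
for i in range(int(n)):
    q=C+.058*np.array([np.cos(a+st*(i+1)),np.sin(a+st*(i+1))]); d=(q-prev)*100; prev=q
    print(f"[[0,{-d[0]:.2f},{d[1]:.2f}],0,1]",end=", ")
print()
E
python3 arc.py .528 -.147 -0.2618 24
```

```text
ang 2.1901903331504573 rad 0.05787079107191871 [-1.5  2.   1.5] 0.02119222037012099
[[0,-1.33,0.72],0,1], [[0,-1.48,0.34],0,1], [[0,-1.51,-0.05],0,1], [[0,-1.45,-0.44],0,1], [[0,-1.28,-0.80],0,1], [[0,-1.03,-1.11],0,1], [[0,-0.71,-1.34],0,1], [[0,-0.34,-1.48],0,1], [[0,0.05,-1.51],0,1], [[0,0.44,-1.45],0,1], [[0,0.80,-1.28],0,1], [[0,1.11,-1.03],0,1], [[0,1.34,-0.71],0,1], [[0,1.48,-0.34],0,1], [[0,1.51,0.05],0,1], [[0,1.45,0.44],0,1], [[0,1.28,0.80],0,1], [[0,1.03,1.11],0,1], [[0,0.71,1.34],0,1], [[0,0.34,1.48],0,1], [[0,-0.05,1.51],0,1], [[0,-0.44,1.45],0,1], [[0,-0.80,1.28],0,1], [[0,-1.11,1.03],0,1],
```

>>> apply_moves([
  [[0,-1.33,0.72],0,1],
  [[0,-1.48,0.34],0,1],
  [[0,-1.51,-0.05],0,1],
  [[0,-1.45,-0.44],0,1],
])

```text
clock: 5.6
position: [0.5525, -0.0937, 0.1684]
tcp_rot: [-0.499, 0.5, 0.501, 0.5]
wrist_force: [-4.1, -0.3, 3.1]
grip_width: 0.0219
```

```bash
python3 arc.py .528 -.147 -0.2618 8
```

```text
ang 1.1404121715413646 rad 0.05861317730372567 [-4.1 -0.3  3.1] 0.021933350805732277
[[0,-1.26,-0.86],0,1], [[0,-1.03,-1.11],0,1], [[0,-0.71,-1.34],0,1], [[0,-0.34,-1.48],0,1], [[0,0.06,-1.51],0,1], [[0,0.45,-1.45],0,1], [[0,0.81,-1.28],0,1], [[0,1.11,-1.03],0,1],
```

Turning works, with about 4 N of force. I'll continue.

>>> apply_moves([
  [[0,-1.27,-0.83],0,1],
  [[0,-1.03,-1.11],0,1],
  [[0,-0.71,-1.34],0,1],
  [[0,-0.34,-1.48],0,1],
])

```text
clock: 6.0
position: [0.5865, -0.1424, 0.1684]
tcp_rot: [-0.5, 0.5, 0.5, 0.5]
wrist_force: [-1.8, 2.6, 2.6]
grip_width: 0.0218
```

```bash
python3 arc.py .528 -.147 -0.2618 12
```

```text
ang 0.0781543204321183 rad 0.05865397636292864 [-1.8  2.6  2.6] 0.021843013488018766
[[0,0.15,-1.52],0,1], [[0,0.47,-1.44],0,1], [[0,0.83,-1.27],0,1], [[0,1.13,-1.01],0,1], [[0,1.35,-0.69],0,1], [[0,1.48,-0.31],0,1], [[0,1.51,0.08],0,1], [[0,1.44,0.47],0,1], [[0,1.27,0.83],0,1], [[0,1.01,1.13],0,1], [[0,0.69,1.35],0,1], [[0,0.31,1.48],0,1],
```

>>> apply_moves([
  [[0,0.15,-1.5],0,1],
  [[0,0.47,-1.44],0,1],
  [[0,0.83,-1.27],0,1],
])

```text
clock: 6.3
position: [0.5713, -0.1859, 0.1684]
tcp_rot: [-0.5, 0.5, 0.499, 0.5]
wrist_force: [1.1, 2.1, 0.7]
grip_width: 0.0214
```

```bash
python3 arc.py .528 -.147 -0.2 12
```

```text
ang -0.7323213859073481 rad 0.05818511096542539 [1.1 2.1 0.7] 0.02137164666556774
[[0,0.87,-0.77],0,1], [[0,0.99,-0.59],0,1], [[0,1.09,-0.38],0,1], [[0,1.15,-0.16],0,1], [[0,1.16,0.07],0,1], [[0,1.12,0.30],0,1], [[0,1.04,0.52],0,1], [[0,0.91,0.71],0,1], [[0,0.75,0.88],0,1], [[0,0.56,1.01],0,1], [[0,0.35,1.10],0,1], [[0,0.13,1.15],0,1],
```

>>> apply_moves([
  [[0,0.87,-0.75],0,1],
  [[0,0.99,-0.59],0,1],
])

```text
clock: 6.5
position: [0.5521, -0.1996, 0.1685]
tcp_rot: [0.501, -0.501, -0.499, -0.5]
wrist_force: [3.1, -2.4, -1.6]
grip_width: 0.0214
```

>>> apply_moves([
  [[0,1.09,-0.38],0,1],
  [[0,1.15,-0.16],0,1],
])

```text
clock: 6.7
position: [0.5291, -0.2046, 0.1685]
tcp_rot: [-0.5, 0.501, 0.499, 0.5]
wrist_force: [3.4, -1.5, -0.5]
grip_width: 0.0219
```

>>> apply_moves([
  [[0,1.16,0.07],0,1],
  [[0,1.12,0.3],0,1],
])

```text
clock: 6.9
position: [0.506, -0.2, 0.1684]
tcp_rot: [-0.5, 0.501, 0.499, 0.5]
wrist_force: [2.5, -1.1, -1.9]
grip_width: 0.0217
```

>>> apply_moves([
  [[0,1.04,0.52],0,1],
])

```text
clock: 7.0
position: [0.4956, -0.1943, 0.1685]
tcp_rot: [-0.5, 0.501, 0.5, 0.5]
wrist_force: [2.1, -2.6, -2.0]
grip_width: 0.0214
```

>>> apply_moves([
  [[0,0.91,0.71],0,1],
])

```text
clock: 7.1
position: [0.4866, -0.1866, 0.1684]
tcp_rot: [-0.5, 0.501, 0.5, 0.5]
wrist_force: [2.0, -1.9, -1.0]
grip_width: 0.0216
```

```bash
python3 arc.py .528 -.147 -0.2 16
```

```text
ang -2.3780977336760336 rad 0.057298922288346155 [ 2.  -1.9 -1. ] 0.02162989001153226
[[0,0.76,0.86],0,1], [[0,0.52,1.04],0,1], [[0,0.30,1.12],0,1], [[0,0.07,1.16],0,1], [[0,-0.16,1.15],0,1], [[0,-0.38,1.09],0,1], [[0,-0.59,1.00],0,1], [[0,-0.78,0.86],0,1], [[0,-0.93,0.69],0,1], [[0,-1.05,0.49],0,1], [[0,-1.13,0.27],0,1], [[0,-1.16,0.04],0,1], [[0,-1.14,-0.19],0,1], [[0,-1.08,-0.41],0,1], [[0,-0.98,-0.62],0,1], [[0,-0.83,-0.80],0,1],
```

>>> apply_moves([
  [[0,0.74,0.86],0,1],
])

```text
clock: 7.2
position: [0.4795, -0.1776, 0.1685]
tcp_rot: [-0.5, 0.5, 0.5, 0.5]
wrist_force: [3.2, -1.8, -1.2]
grip_width: 0.0216
```

>>> apply_moves([
  [[0,0.53,1.03],0,1],
])

```text
clock: 7.3
position: [0.4743, -0.1671, 0.1685]
tcp_rot: [-0.5, 0.5, 0.5, 0.5]
wrist_force: [1.4, -2.2, -1.2]
grip_width: 0.0212
```

>>> apply_moves([
  [[0,0.3,1.12],0,1],
])

```text
clock: 7.4
position: [0.4713, -0.1558, 0.1684]
tcp_rot: [-0.5, 0.5, 0.5, 0.5]
wrist_force: [1.2, -2.8, -1.2]
grip_width: 0.0212
```

>>> apply_moves([
  [[0,0.07,1.16],0,1],
])

```text
clock: 7.5
position: [0.4707, -0.1444, 0.1685]
tcp_rot: [-0.5, 0.501, 0.5, 0.499]
wrist_force: [-2.3, -27.0, -1.5]
grip_width: 0.0211
```

>>> apply_moves([
  [[0,0,0],0,1],
])

```text
clock: 7.6
position: [0.4708, -0.1447, 0.1685]
tcp_rot: [-0.501, 0.501, 0.5, 0.498]
wrist_force: [-4.5, -7.1, 0.7]
grip_width: 0.0213
```

```bash
python3 arc.py .528 -.147 -0.1 3
```

```text
ang 3.101590172980856 rad 0.05723467075596646 [-4.5 -7.1  0.7] 0.021265168566178688
[[0,0.02,0.58],0,1], [[0,-0.11,0.57],0,1], [[0,-0.17,0.56],0,1],
```

>>> apply_moves([
  [[0,0,0.3],0,1],
  [[0,0,0],0,1],
])

```text
clock: 7.8
position: [0.4708, -0.1444, 0.1685]
tcp_rot: [-0.502, 0.502, 0.499, 0.497]
wrist_force: [-5.1, -16.2, -2.5]
grip_width: 0.0213
```

```bash
python3 arc.py .528 -.147 -0.1 1
```

```text
ang 3.0967301439384327 rad 0.05722339060132969 [ -5.1 -16.2  -2.5] 0.021294876142395672
[[0,0.02,0.58],0,1],
```

The wheel is at its stop: commanding 3 mm more moved it only 0.3 mm and the force rose to 16 N. A quick look before backing off.

```bash
python3 - <<'E'
from h import *
p=camera("scene"); im=cv2.cvtColor(p["pixels"],cv2.COLOR_RGB2BGR)
cv2.imwrite('pics/scene3.png',cv2.resize(im[110:290,150:350],None,fx=3.3,fy=3.3))
E
python3 arc.py .5286 -.1466 0.2618 24
```

```text
ang 3.104311240886863 rad 0.057788080428059996 [ -4.8 -14.4  -1.4] 0.021468818221620035
[[0,-0.12,-1.51],0,1], [[0,-0.53,-1.42],0,1], [[0,-0.88,-1.23],0,1], [[0,-1.17,-0.97],0,1], [[0,-1.38,-0.63],0,1], [[0,-1.49,-0.25],0,1], [[0,-1.51,0.14],0,1], [[0,-1.42,0.53],0,1], [[0,-1.23,0.88],0,1], [[0,-0.97,1.17],0,1], [[0,-0.63,1.38],0,1], [[0,-0.25,1.49],0,1], [[0,0.14,1.51],0,1], [[0,0.53,1.42],0,1], [[0,0.88,1.23],0,1], [[0,1.17,0.97],0,1], [[0,1.38,0.63],0,1], [[0,1.49,0.25],0,1], [[0,1.51,-0.14],0,1], [[0,1.42,-0.53],0,1], [[0,1.23,-0.88],0,1], [[0,0.97,-1.17],0,1], [[0,0.63,-1.38],0,1], [[0,0.25,-1.49],0,1],
```

View pics/scene3.png

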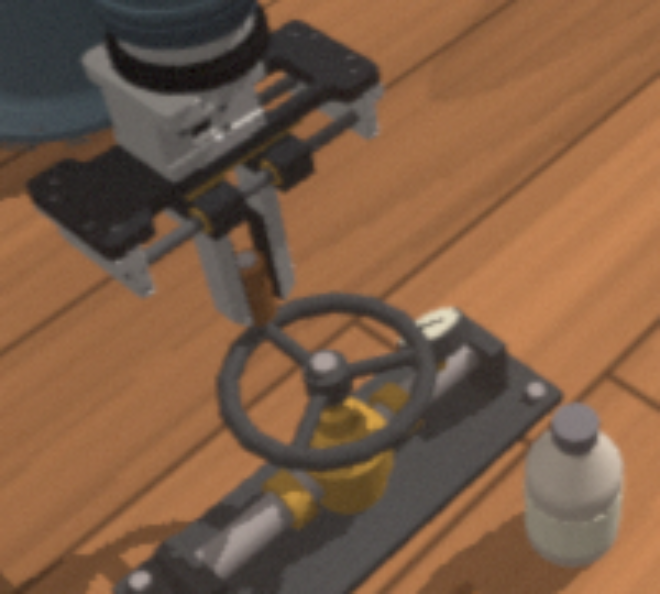

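The handle is held between the fingers (zoomed view, at about (255,285)) on the robot side of the rim, and nothing blocks it. This really is the stop, so I'll back off two turns counter-clockwise.

>>> apply_moves([
  [[0,-0.12,-1.85],0,1],
  [[0,-0.53,-1.42],0,1],
  [[0,-0.88,-1.23],0,1],
  [[0,-1.17,-0.97],0,1],
  [[0,-1.38,-0.63],0,1],
  [[0,-1.49,-0.25],0,1],
])

```text
clock: 8.45
position: [0.5276, -0.2047, 0.1685]
tcp_rot: [-0.499, 0.5, 0.501, 0.501]
wrist_force: [-2.3, 4.2, 5.4]
grip_width: 0.0213
```

```bash
python3 arc.py .5286 -.1466 0.2618 8
```

```text
ang -1.5883147827243314 rad 0.05813522632310666 [-2.3  4.2  5.4] 0.021294833753479868
[[0,-1.50,0.18],0,1], [[0,-1.41,0.55],0,1], [[0,-1.22,0.90],0,1], [[0,-0.94,1.18],0,1], [[0,-0.60,1.39],0,1], [[0,-0.22,1.50],0,1], [[0,0.17,1.50],0,1], [[0,0.55,1.41],0,1],
```

>>> apply_moves([
  [[0,-1.5,0.17],0,1],
  [[0,-1.41,0.55],0,1],
  [[0,-1.22,0.9],0,1],
  [[0,-0.94,1.18],0,1],
  [[0,-0.6,1.39],0,1],
  [[0,-0.22,1.5],0,1],
  [[0,0.17,1.5],0,1],
  [[0,0.55,1.41],0,1],
])

```text
clock: 9.25
position: [0.5794, -0.1185, 0.1685]
tcp_rot: [0.501, -0.5, -0.499, -0.501]
wrist_force: [-0.7, -3.6, 0.8]
grip_width: 0.0217
```

```bash
python3 arc.py .5286 -.1466 0.2618 8
```

```text
ang 0.5053146965814117 rad 0.05807671669299325 [-0.7 -3.6  0.8] 0.02166432342463681
[[0,0.91,1.21],0,1], [[0,1.18,0.94],0,1], [[0,1.39,0.60],0,1], [[0,1.50,0.23],0,1], [[0,1.50,-0.17],0,1], [[0,1.41,-0.55],0,1], [[0,1.22,-0.90],0,1], [[0,0.94,-1.18],0,1],
```

>>> apply_moves([
  [[0,0.9,1.22],0,1],
  [[0,1.18,0.94],0,1],
  [[0,1.39,0.6],0,1],
  [[0,1.5,0.23],0,1],
  [[0,1.5,-0.17],0,1],
  [[0,1.41,-0.55],0,1],
  [[0,1.22,-0.9],0,1],
  [[0,0.94,-1.18],0,1],
])

```text
clock: 10.05
position: [0.4783, -0.1173, 0.1686]
tcp_rot: [-0.501, 0.499, 0.499, 0.501]
wrist_force: [8.7, -2.4, -5.5]
grip_width: 0.0217
```

```bash
python3 arc.py .5286 -.1466 0.2618 8
```

```text
ang 2.6133128461230064 rad 0.05819741836542236 [ 8.7 -2.4 -5.5] 0.021724817032513655
[[0,0.57,-1.41],0,1], [[0,0.20,-1.50],0,1], [[0,-0.19,-1.50],0,1], [[0,-0.57,-1.40],0,1], [[0,-0.92,-1.21],0,1], [[0,-1.20,-0.93],0,1], [[0,-1.40,-0.59],0,1], [[0,-1.50,-0.20],0,1],
```

>>> apply_moves([
  [[0,0.55,-1.41],0,1],
  [[0,0.2,-1.5],0,1],
  [[0,-0.19,-1.5],0,1],
  [[0,-0.57,-1.4],0,1],
  [[0,-0.92,-1.21],0,1],
  [[0,-1.2,-0.93],0,1],
  [[0,-1.4,-0.59],0,1],
  [[0,-1.5,-0.2],0,1],
])

```text
clock: 10.85
position: [0.529, -0.2049, 0.1684]
tcp_rot: [-0.498, 0.5, 0.501, 0.501]
wrist_force: [-3.7, 10.6, 9.0]
grip_width: 0.0215
```

```bash
python3 arc.py .5286 -.1466 0.2618 8
```

```text
ang -1.5637441650008987 rad 0.05828088073745514 [-3.7 10.6  9. ] 0.02147329862804777
[[0,-1.50,0.24],0,1], [[0,-1.39,0.59],0,1], [[0,-1.19,0.93],0,1], [[0,-0.91,1.21],0,1], [[0,-0.57,1.40],0,1], [[0,-0.19,1.50],0,1], [[0,0.21,1.50],0,1], [[0,0.59,1.39],0,1],
```

>>> apply_moves([
  [[0,-1.5,0.4],0,1],
  [[0,-1.39,0.59],0,1],
  [[0,-1.19,0.93],0,1],
  [[0,-0.91,1.21],0,1],
  [[0,-0.57,1.4],0,1],
  [[0,-0.19,1.5],0,1],
  [[0,0.21,1.5],0,1],
  [[0,0.59,1.39],0,1],
])

```text
clock: 11.65
position: [0.5776, -0.1151, 0.1684]
tcp_rot: [-0.5, 0.501, 0.5, 0.499]
wrist_force: [-6.0, -6.5, 5.0]
grip_width: 0.0214
```

```bash
python3 arc.py .5286 -.1466 0.2618 8
```

```text
ang 0.571383368116442 rad 0.058255214689152096 [-6.  -6.5  5. ] 0.02139334184879903
[[0,1.00,1.14],0,1], [[0,1.24,0.86],0,1], [[0,1.42,0.51],0,1], [[0,1.51,0.13],0,1], [[0,1.49,-0.27],0,1], [[0,1.37,-0.65],0,1], [[0,1.16,-0.98],0,1], [[0,0.86,-1.24],0,1],
```

>>> apply_moves([
  [[0,1.1,1.06],0,1],
  [[0,1.24,0.86],0,1],
  [[0,1.42,0.51],0,1],
  [[0,1.51,0.13],0,1],
  [[0,1.49,-0.27],0,1],
  [[0,1.37,-0.65],0,1],
  [[0,1.16,-0.98],0,1],
  [[0,0.86,-1.24],0,1],
])

```text
clock: 12.45
position: [0.4765, -0.1208, 0.1685]
tcp_rot: [-0.5, 0.499, 0.5, 0.501]
wrist_force: [7.8, 0.4, -1.3]
grip_width: 0.0216
```

```bash
python3 arc.py .5286 -.1466 0.14 4
```

```text
ang 2.681944550476053 rad 0.05813328055433917 [ 7.8  0.4 -1.3] 0.021593997452572868
[[0,0.30,-0.76],0,1], [[0,0.20,-0.79],0,1], [[0,0.09,-0.81],0,1], [[0,-0.02,-0.81],0,1],
```

>>> apply_moves([
  [[0,0.2,-0.76],0,1],
  [[0,0.2,-0.79],0,1],
  [[0,0.09,-0.81],0,1],
  [[0,0,0],0,1],
  [[0,0,0],0,1],
])

```text
clock: 12.95
position: [0.4708, -0.1459, 0.1685]
tcp_rot: [-0.499, 0.501, 0.5, 0.499]
wrist_force: [-4.9, -1.6, 5.4]
grip_width: 0.0217
```

```bash
python3 arc.py .5286 -.1466 0.14 1; python3 - <<'E'
from h import *
s=get_state(); print(s["position"],s["wrist_force"],s["joint_vel"].round(3))
p=camera("scene"); im=cv2.cvtColor(p["pixels"],cv2.COLOR_RGB2BGR)
cv2.imwrite('pics/scene4.png',cv2.resize(im[110:290,150:350],None,fx=3.3,fy=3.3))
save(p,"scene4full.png"); save(camera("wrist"),"wrist4.png")
E
```

```text
ang 3.130048380294243 rad 0.0578054617689711 [-4.9 -1.6  5.4] 0.02170753692778635
[[0,-0.03,-0.81],0,1], 
[ 0.47079839 -0.14593269  0.16847063] [-4.8549652  -1.56597017  5.39439374] [ 0.003 -0.001  0.    -0.004 -0.001 -0.   ]
```

View pics/scene4.png

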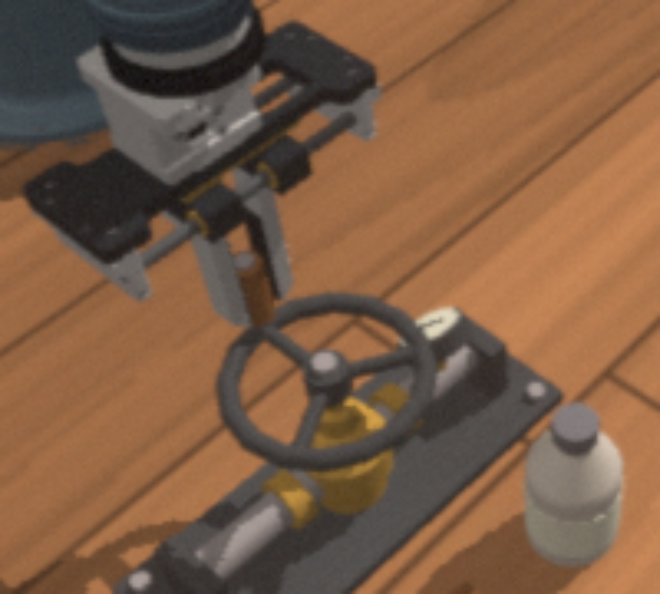

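View pics/wrist4.png

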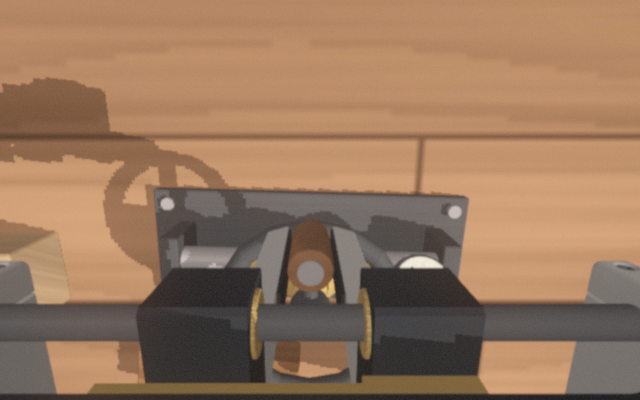

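View pics/scene4full.png

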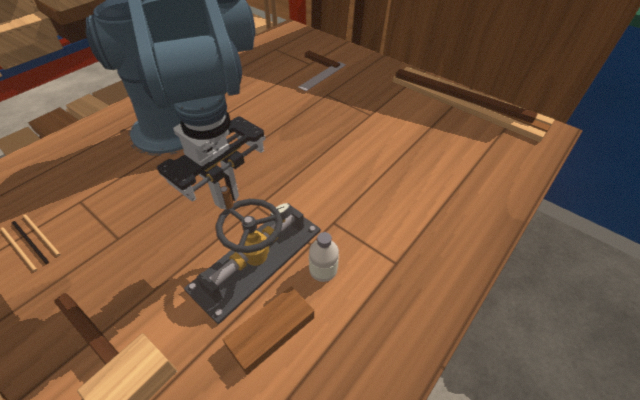

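The wheel pose matches the picture taken at the stop, spokes included. In the wrist view the handle is held between the pads at (310,270), and the bystanders are where they were. I'll hand in.

```bash
python3 - <<'E'
from h import *
print(hand_in()); s=get_state(); print(s["position"],s["grip_width"])
E
```

```text
the job is handed in; nothing more can be done
None
the job is handed in; nothing more can be done
```

The job is handed in: I closed the valve to its stop, then backed it off two full turns counter-clockwise, and the gripper is still holding the handle. `hand_in()` gave no verdict.

- **Closing:** I turned the wheel clockwise about 5.4 rad until it stopped. Commanding 3 mm more moved the tool only 0.3 mm and raised the force to 16 N.
- **Backing off:** The last check put the handle 0.03 rad past the stop direction, so the wheel stands at about 12.54–12.59 rad against the 12.57 rad target. The turn count comes from the tool's path. The last picture shows the wheel and spokes as they were at the stop.
- **Grip:** The grip is set to 25 N. The finger opening is 21.7 mm on the 22 mm handle, and joint speeds are close to zero.
- **Bystanders:** The glue bottle, mallet and offcut look unmoved in the scene view.
- **Disagreements:** The top and scene cameras differed by about 4 mm on the wheel centre. I corrected that with the wrist view and the radius measured while turning. The networks also confused the mallet with the offcut in the top view, which did not affect the work.

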